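Set out the badge-press dies by size

TASK

Set the four loose press dies out in the wooden rack for the next run, in order of size with the smallest nearest the orange press and the largest farthest from it: lift each over the rack's lip and stand it upright in the middle of its own black pad. Leave the orange circle cutter standing where it is.

Things in the scene. Friction and masses are not known exactly. Their poses are not given: they have to be found in the camera images.
- die_36: loose upper die of the badge press, 50 mm high, standing shank up on the table: round aluminium flange 36 mm in diameter and 14 mm high, a blue shoulder (31 mm across) from 14 to 18 mm, then a steel shank 24 mm in diameter from 18 to 50 mm (alike on all four), the place to grip it. Under 0.3 kg. Origin: centre of its underside; z up the shank; yaw means nothing
- die_46: loose upper die of the badge press, 50 mm high, standing shank up on the table: round aluminium flange 46 mm in diameter and 14 mm high, a green shoulder (41 mm across) from 14 to 18 mm, then a steel shank 24 mm in diameter from 18 to 50 mm (alike on all four), the place to grip it. Under 0.3 kg. Origin: centre of its underside; z up the shank; yaw means nothing
- die_56: loose upper die of the badge press, 50 mm high, standing shank up on the table: round aluminium flange 56 mm in diameter and 14 mm high, a yellow shoulder (51 mm across) from 14 to 18 mm, then a steel shank 24 mm in diameter from 18 to 50 mm (alike on all four), the place to grip it. Under 0.3 kg. Origin: centre of its underside; z up the shank; yaw means nothing
- die_66: loose upper die of the badge press, 50 mm high, standing shank up on the table: round aluminium flange 66 mm in diameter and 14 mm high, a red shoulder (61 mm across) from 14 to 18 mm, then a steel shank 24 mm in diameter from 18 to 50 mm (alike on all four), the place to grip it. Under 0.3 kg. Origin: centre of its underside; z up the shank; yaw means nothing
- place_1: black rubber pad, 64 mm across, leftmost (+y) as the robot sees it, of four in a row 82 mm apart on the floor of the wooden die rack. Origin: centre of its upper face, 20 mm above the table; y axis along the row, x across it, away from the robot. Rack: fixed tray, 88 mm wide inside, turned up to 0.2 rad, with a lip 8 mm thick all round, rising 20 mm above the pads (40 mm above the table)
- place_2: black rubber pad, 64 mm across, second from the left (+y), of four in a row 82 mm apart on the floor of the wooden die rack. Origin: centre of its upper face, 20 mm above the table; y axis along the row, x across it, away from the robot. Rack: fixed tray, 88 mm wide inside, turned up to 0.2 rad, with a lip 8 mm thick all round, rising 20 mm above the pads (40 mm above the table)
- place_3: black rubber pad, 64 mm across, second from the right (-y), of four in a row 82 mm apart on the floor of the wooden die rack. Origin: centre of its upper face, 20 mm above the table; y axis along the row, x across it, away from the robot. Rack: fixed tray, 88 mm wide inside, turned up to 0.2 rad, with a lip 8 mm thick all round, rising 20 mm above the pads (40 mm above the table)
- place_4: black rubber pad, 64 mm across, rightmost (-y) as the robot sees it, of four in a row 82 mm apart on the floor of the wooden die rack. Origin: centre of its upper face, 20 mm above the table; y axis along the row, x across it, away from the robot. Rack: fixed tray, 88 mm wide inside, turned up to 0.2 rad, with a lip 8 mm thick all round, rising 20 mm above the pads (40 mm above the table)
- press_cup (a point): the orange badge press, bolted down at one side of the table, left (y > 0) or right (y < 0) of the rack: base 280 x 105 mm, long axis roughly along x, gooseneck 205 mm high, black lever raised to 360 mm. The dies in it stay. This point: centre of the rim of its forward die cup (72 mm across), 52 mm above the table, 115 mm nearer the robot than the base's centre. A grey drawer cabinet stands on the other side
- cutter: orange circle cutter standing loose among the dies: an orange ring 96 mm across and 22 mm high with three spokes, and a sprung post with a steel crank and black ball knob, 89 mm high in all. Not part of the job: to be left standing where it is. Origin: centre of the ring's underside
Things that resemble listed ones, but are neither listed nor needed, are in the scene too. What is shaped like the die_36 but pink or red is not meant.

How it is judged:
By the outcome, as a careful person would: the job done as asked, in the order asked, and still so for the second after the job is handed in, with the robot touching nothing.
It also fails if it takes over 96 s, if anything falls off the work surface, if the arm or the gripper's body presses on something with over 40 N, if the wrist force passes 120 N, or if a joint passes its speed limit or range.

ROBOT

A 6-joint arm with a two-finger parallel gripper is mounted at the origin on the work surface. World frame = base frame: x ahead of the robot, y to its left, z up, the work surface at z = 0. Lengths are in mm, angles in degrees, forces in N, time in s.
With the tool pointing down it reaches from about 300 to 850 mm from the base axis. Payload 4.2 kg.
Tool frame: the origin (TCP) lies on the centre line of the jaws, within the pads' length; the fingertips stand 8 mm ahead of it and the grasp point (between the pads) lies 11 mm behind it; z points along the fingers, y is the line along which they close (so a half turn about z gives the same grasp; the last joint's range is limited). The gripper opens to 91 mm and grips with 3 to 60 N. Pads are 32 mm wide; open, the fingers measure 118 mm over their backs; the gripper's body (76 mm by 178 mm) begins 60 mm behind the grasp point.
Start: joints at [-71.391, 18.312, 89.639, -0, 72.044, -1.146], TCP at [194.358, -541.172, 221.976] pointing down, gripper open.
Joint ranges: [-177.97, 177.97], [-48.28, 115.42], [12.27, 149.76], [-77.06, 257.06], [2.81, 150.46], [-146.56, 146.56]. Speed limits (degrees/s): [147.25, 147.25, 180, 180, 180, 180].

INTERFACE

Orientations are given as [roll, pitch, yaw] about the fixed x, y, z axes, in that order (R = Rz(yaw) Ry(pitch) Rx(roll)).
In Python, from workcell import telemetry, eyes, ticket gives the robot as it stands. The module is installed in compiled form; this text tells all that it offers.
- The arm moves only by the shell command python3 -m crank 'ROWS' [OPENING] [FORCE]. ROWS is JSON, a list of rows, each an object of numbers: "dx", "dy", "dz": the shift along the world's x, y, z normalised to -1 to 1, where 1 is 80 cm; "yaw": the turn about the world's z normalised to -1 to 1, where 1 is 5 degrees. A call has 1 to 10 rows; each row shifts and turns the commanded pose from where the row before left it; what a row does not reach is not made up. A row lasts 1/8 s, in which the tool goes at most 62.5 mm and 10.7 degrees, less where a joint would pass 70% of its speed; a pose out of reach is approached as far as the arm can. A call with a number of a shift or a turn outside -1 to 1 is refused whole. A call with a gripper value outside its range is refused whole. OPENING is the opening, from 0 (shut) to 1 (fully open), set as the call begins (- or left out, the last holds). The fingers move at their own pace and stop on an object; FORCE is the grip in N (left out, the last holds). Time passes only in rows, so rows that do not move let the fingers close. It gives the time, the measured TCP pose, the force, the opening and the grip force at its end, in the units of the state.
- telemetry.state(): the state, without advancing time (a new reading comes with each control period).
- eyes.grab_frame(name): name is "scene" or "top"; returns the picture (400x640x3 uint8, red, green, blue); there is no depth.
- eyes.calibration(name): a dict with "camera_matrix" (3x3 intrinsics, pixels), "world_from_camera" (4x4, takes a point from camera to world coordinates). Camera axes: x right, y down, z forward; pixel columns grow to the right and rows downward; lengths in mm; the calibration is good to about 2 mm. A picture is of the moment at which its call begins. calibration takes no time and is no camera call.
- ticket.job_done(): hands the job in; it is judged then, once.
The state is a dict: "time_s": time; "qpos": joint angles; "qvel": joint speeds; "effort": joint torques, N m; "ee_pos": TCP position; "ee_rot": TCP orientation; "force": force on the tool from outside, world axes, zero at the start; "torque": the same for the moment, N m; "gripper_width": finger opening in mm; "gripper_force": force on a finger pad.
Only numpy, scipy, OpenCV 4.12 (cv2) and the standard library are available. Lean on these libraries where they do the work, as an engineer would, in place of code of your own. Each camera call takes 0.05 s, during which the arm holds its last target. There are 200 camera calls.

## Working session

There is one attempt and no reset: what is moved stays moved. The work goes in short steps, Python scripts to look and compute and a shell command to move; the robot and the scene stay as the last step left them, time stands still between calls to the robot, and variables do not carry over. Pictures are saved under pics/ and viewed, at most 14 in all, crops included, and the job is handed in when it is done.

```bash
mkdir -p pics
python3 - <<'E'
from workcell import telemetry, eyes
import cv2
for n in ("scene","top"):
    im=eyes.grab_frame(n); cv2.imwrite(f"pics/{n}0.png",im[:,:,::-1]); c=eyes.calibration(n); print(c)
print(telemetry.state())
E
```

```text
{'camera_matrix': array([[377.99575459,   0.        , 316.07662649],
       [  0.        , 377.99575459, 198.82908088],
       [  0.        ,   0.        ,   1.        ]]), 'world_from_camera': array([[-6.32950322e-01,  4.87550525e-01, -6.01388705e-01,
         1.19353762e+03],
       [ 7.74034727e-01,  3.82844406e-01, -5.04282066e-01,
         5.48012906e+02],
       [-1.56246840e-02, -7.84681238e-01, -6.19702528e-01,
         7.32886799e+02],
       [ 0.00000000e+00,  0.00000000e+00,  0.00000000e+00,
         1.00000000e+00]])}
{'camera_matrix': array([[412.14211167,   0.        , 321.9092422 ],
       [  0.        , 412.14211167, 194.06041413],
       [  0.        ,   0.        ,   1.        ]]), 'world_from_camera': array([[ 7.37664196e-03, -9.90896436e-01,  1.34424100e-01,
         4.00166550e+02],
       [-9.99972634e-01, -7.38539614e-03,  4.33533693e-04,
        -1.38439894e+00],
       [ 5.63188240e-04, -1.34423620e-01, -9.90923798e-01,
         1.13298207e+03],
       [ 0.00000000e+00,  0.00000000e+00,  0.00000000e+00,
         1.00000000e+00]])}
{'time_s': 0.1, 'qpos': array([-7.13916561e+01,  1.83470528e+01,  8.96994900e+01,  1.87978074e-04,
        7.20437666e+01, -1.14545332e+00]), 'qvel': array([ 0.0030624 , -0.08278429, -0.19548534, -0.06468005, -0.0326338 ,
        0.04788494]), 'effort': array([ 7.29838339e-04, -4.13331699e+01, -2.32510579e+01,  7.28594698e-02,
        4.21680522e-02, -5.27271914e-05]), 'ee_pos': array([ 194.2035412 , -540.74390712,  221.21311938]), 'ee_rot': array([-1.79909712e+02, -1.98403310e-03,  1.97537376e+01]), 'force': array([ 0.18824442, -0.13229535, -0.13380117]), 'torque': array([-0.00832746, -0.0605865 ,  0.00288135]), 'gripper_force': 0.0, 'gripper_width': 91.43155249623545}
```

View pics/scene0.png

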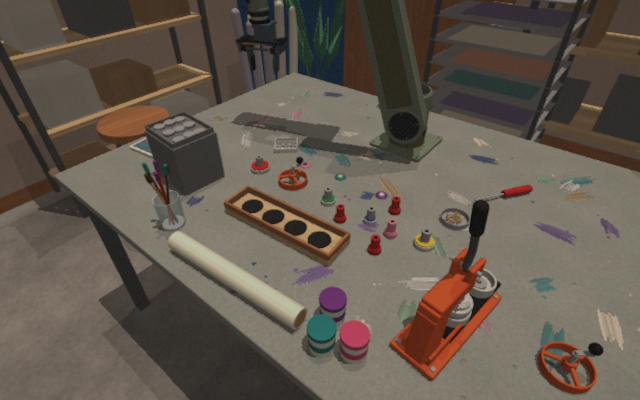

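View pics/top0.png

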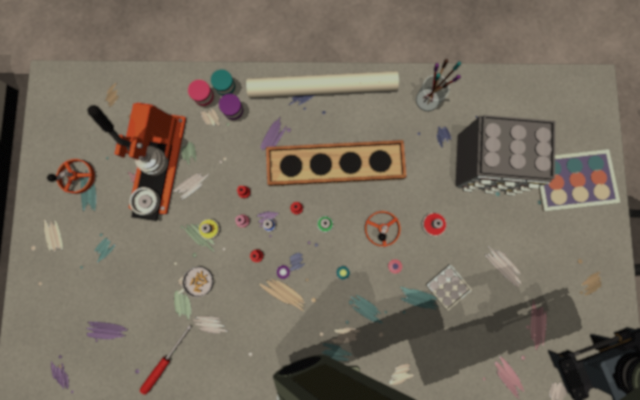

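The press is on the left (+y) of the top view at about (150,170), and the rack pads are at (291,165), (320,163), (350,161) and (380,160), so die_36 goes to place_1. Die candidates in the top view:
- **Yellow:** (208,228).
- **Blue:** (268,224). It fits die_36. The pink (242,220) and the reds (244,191), (297,208), (257,255) are decoys.
- **Green:** (325,223).
- **Red, large:** (434,223). It fits die_66.
- **Flat rings:** purple (283,272), green (343,272) and pink (395,266).

I'll confirm with an enlarged crop.

Run:
```python
import cv2,numpy as np
t=cv2.imread("pics/top0.png");s=cv2.imread("pics/scene0.png")
a=cv2.resize(t[135:285,190:455],(795,450),interpolation=cv2.INTER_CUBIC)
cv2.imwrite("pics/ctop.png",a)
b=cv2.resize(s[140:265,220:460],(792,412),interpolation=cv2.INTER_CUBIC)
cv2.imwrite("pics/cscene.png",b)
```

```text
(no output)
```

View pics/ctop.png

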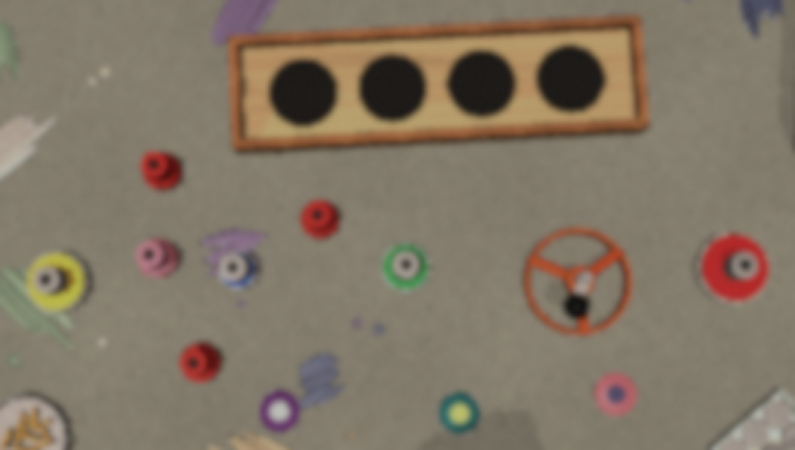

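View pics/cscene.png

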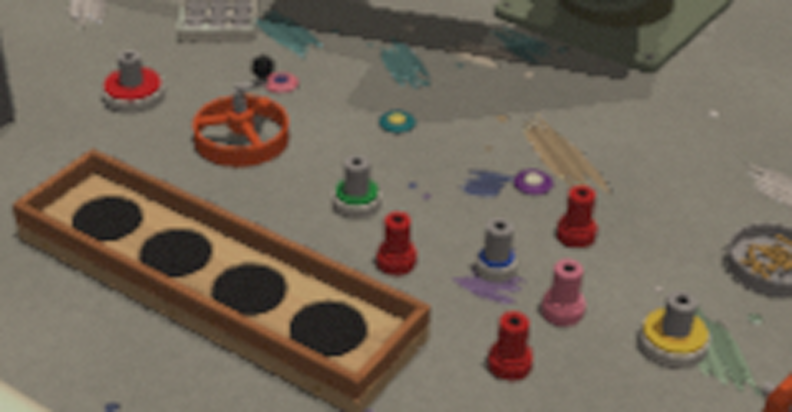

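The crops confirm it: grey steel shanks with blue, green, yellow and large red shoulders are the dies. The fully red or pink pieces are decoys. Now I'll measure everything.

```bash
cat > h.py <<'E'
import cv2,numpy as np
from workcell import eyes
def ray(n,u,v,z):
    c=eyes.calibration(n);K=c["camera_matrix"];T=c["world_from_camera"]
    d=T[:3,:3]@np.linalg.solve(K,[u,v,1.]);o=T[:3,3]
    return np.round((o+d*(z-o[2])/d[2])[:2],1)
def proj(n,p):
    c=eyes.calibration(n);T=np.linalg.inv(c["world_from_camera"]);q=c["camera_matrix"]@(T[:3,:3]@np.array(p,float)+T[:3,3]);return np.round(q[:2]/q[2],1)
R={"blue":(105,126),"green":(45,80),"yellow":(22,33),"red":(-5,5),"pink":(165,174)}
def blobs(im,col,smin=110,vmin=50,amin=12):
    h=cv2.cvtColor(im,cv2.COLOR_RGB2HSV).astype(int);lo,hi=R[col]
    H=h[...,0]; H=np.where(H>175,H-180,H)
    m=((H>=lo)&(H<=hi)&(h[...,1]>smin)&(h[...,2]>vmin)).astype(np.uint8)
    out=[]
    for c in cv2.findContours(m,cv2.RETR_EXTERNAL,cv2.CHAIN_APPROX_NONE)[0]:
        (x,y),r=cv2.minEnclosingCircle(c)
        if cv2.contourArea(c)>amin and r<40: out.append((round(x,1),round(y,1),round(r,1)))
    return out
def pads(im,n,box):
    g=im.max(2);m=np.zeros_like(g);x0,y0,x1,y1=box;m[y0:y1,x0:x1]=(g[y0:y1,x0:x1]<55)
    out=[]
    for c in cv2.findContours(m,cv2.RETR_EXTERNAL,cv2.CHAIN_APPROX_NONE)[0]:
        if cv2.contourArea(c)>150:
            M=cv2.moments(c);u,v=M["m10"]/M["m00"],M["m01"]/M["m00"];out.append((round(u,1),round(v,1),M["m00"],ray(n,u,v,20)))
    return sorted(out,key=lambda a:a[0])
E
python3 - <<'E'
from h import *
for n,box in (("top",(275,148,398,178)),("scene",(236,192,340,250))):
    im=cv2.imread(f"pics/{n}0.png")[:,:,::-1].copy()
    print(n,*pads(im,n,box),sep="\n")
    for c in R:
        for b in blobs(im,c):
            if (n=="top" and 180<b[1]<290 and 190<b[0]<460) or (n=="scene" and 140<b[1]<265 and 220<b[0]<460): print(c,b,ray(n,b[0],b[1],18))
E
```

```text
top
(290.7, 165.4, 288.0, array([630.1,  85.6]))
(320.4, 163.9, 284.0, array([634.9,   3.8]))
(350.1, 162.3, 285.0, array([639.9, -77.8]))
(379.7, 160.8, 285.0, array([ 644.9, -159.4]))
yellow (208.2, 228.2, 9.2) [456.1 305.4]
red (256.3, 255.5, 6.7) [384.2 173.4]
red (434.6, 223.8, 11.3) [ 472.5 -306.2]
red (296.2, 207.6, 6.5) [513.8  68.7]
red (243.1, 191.1, 7.1) [558.  214.5]
scene
(252.3, 205.9, 170.5, array([ 645.7, -160.3]))
(273.0, 216.2, 191.0, array([641.2, -78.7]))
(295.3, 227.3, 207.0, array([636.4,   3.5]))
(319.1, 239.2, 245.0, array([631.9,  85. ]))
green (327.5, 197.5, 5.7) [473.1 -10.4]
yellow (424.5, 239.5, 9.6) [456.6 304.8]
red (374.5, 244.2, 10.4) [554.1 210. ]
red (390.3, 230.6, 7.0) [482.8 215.7]
red (340.3, 213.4, 9.6) [509.2  64.9]
red (394.5, 205.2, 9.5) [379.4 169. ]
red (259.5, 165.0, 8.6) [ 474.5 -307. ]
```

Run:
```python
from h import *
R["blue"]=(95,130)
for n in("top","scene"):
    im=cv2.imread(f"pics/{n}0.png")[:,:,::-1].copy()
    w=(lambda b:(180<b[1]<250 and 190<b[0]<460) if n=="top" else (140<b[1]<265 and 220<b[0]<460))
    for c,s in(("green",70),("blue",60)):
        for b in blobs(im,c,s,40,8):
            if w(b): print(n,c,b,ray(n,b[0],b[1],18))
for n,l in (("top",[(267.7,223.7),(325,223)]),("scene",[(371.5,209.4),(328.2,189.1)])):
    for p in l: print(n,p,ray(n,*p,50))
print("yellow",ray("top",190+46/3,135+280/3,50),ray("scene",220+683/3.3,140+301/3.3,50))
print("red",ray("top",190+743/3,135+265/3,50),ray("scene",220+130/3.3,140+57/3.3,50))
print("pink",ray("top",190+150/3,135+255/3,50),ray("scene",220+568/3.3,140+268/3.3,50))
```

```text
top green (324.8, 223.5, 7.2) [471.1  -9.3]
scene green (327.9, 197.5, 6.1) [472.3  -9.4]
scene blue (370.0, 217.5, 5.0) [471.2 142.3]
top (267.7, 223.7) [467.5 140.9]
top (325, 223) [470.4  -9.6]
scene (371.5, 209.4) [471.8 144.9]
scene (328.2, 189.1) [471.7  -8.9]
yellow [454.1 304. ] [457.5 306.7]
red [ 471.7 -305.6] [ 473.4 -303.8]
pink [476.7 213.9] [479.5 215.5]
```

```bash
python3 -m crank '[{"dx":0.0435,"dy":0.03675,"dz":-0.0125},{"dx":0.0435,"dy":0.03675,"dz":-0.0125},{"dx":0.0435,"dy":0.03675,"dz":-0.0125},{"dx":0.0435,"dy":0.03675,"dz":-0.0125},{"dx":0.0435,"dy":0.03675,"dz":-0.0125},{"dx":0.0435,"dy":0.03675,"dz":-0.0125},{"dx":0.0435,"dy":0.03675,"dz":-0.0125},{"dx":0.0435,"dy":0.03675,"dz":-0.0125},{},{}]' 0.6 20
```

```text
validation failed for argument at $[0]...
```

```bash
python3 -m crank '[{"dx":0.0435,"dy":0.03675,"dz":-0.0125,"yaw":0},{"dx":0.0435,"dy":0.03675,"dz":-0.0125,"yaw":0},{"dx":0.0435,"dy":0.03675,"dz":-0.0125,"yaw":0},{"dx":0.0435,"dy":0.03675,"dz":-0.0125,"yaw":0},{"dx":0.0435,"dy":0.03675,"dz":-0.0125,"yaw":0},{"dx":0.0435,"dy":0.03675,"dz":-0.0125,"yaw":0},{"dx":0.0435,"dy":0.03675,"dz":-0.0125,"yaw":0},{"dx":0.0435,"dy":0.03675,"dz":-0.0125,"yaw":0},{"dx":0,"dy":0,"dz":0,"yaw":0},{"dx":0,"dy":0,"dz":0,"yaw":0}]' 0.6 20
```

```text
time_s: 1.35
ee_pos: [472.3, -306.0, 141.7]
ee_rot: [-180.0, 0.1, 19.8]
force: [0.1, -0.1, -0.3]
gripper_width: 54.7
gripper_force: 0.0
```

```bash
python3 -m crank '[{"dx":0,"dy":0,"dz":-0.04,"yaw":0},{"dx":0,"dy":0,"dz":-0.04,"yaw":0},{"dx":0,"dy":0,"dz":-0.04,"yaw":0},{"dx":0,"dy":0,"dz":-0.02,"yaw":0},{"dx":0,"dy":0,"dz":0,"yaw":0},{"dx":0,"dy":0,"dz":0,"yaw":0}]' 0.6 20 && python3 -m crank '[{"dx":0,"dy":0,"dz":0,"yaw":0},{"dx":0,"dy":0,"dz":0,"yaw":0},{"dx":0,"dy":0,"dz":0,"yaw":0},{"dx":0,"dy":0,"dz":0,"yaw":0},{"dx":0,"dy":0,"dz":0,"yaw":0}]' 0 20
```

```text
time_s: 2.1
ee_pos: [473.4, -306.8, 31.2]
ee_rot: [179.9, -0.1, 19.7]
force: [-0.3, -1.1, -0.3]
gripper_width: 55.0
gripper_force: 0.0
time_s: 2.72
ee_pos: [473.1, -306.3, 30.3]
ee_rot: [179.9, -0.0, 19.8]
force: [-0.1, -2.0, 2.4]
gripper_width: 23.2
gripper_force: 20.0
```

```bash
python3 -m crank '[{"dx":0,"dy":0,"dz":0.03,"yaw":0},{"dx":0,"dy":0,"dz":0.04,"yaw":0},{"dx":0,"dy":0,"dz":0.04,"yaw":0},{"dx":0.043,"dy":0.0366,"dz":0,"yaw":0},{"dx":0.043,"dy":0.0366,"dz":0,"yaw":0},{"dx":0.043,"dy":0.0366,"dz":0,"yaw":0},{"dx":0.043,"dy":0.0366,"dz":0,"yaw":0},{"dx":0.043,"dy":0.0366,"dz":0,"yaw":0},{"dx":0,"dy":0,"dz":0,"yaw":0},{"dx":0,"dy":0,"dz":0,"yaw":0}]'
python3 - <<'E'
from h import *
a=eyes.grab_frame("scene");b=eyes.grab_frame("top")
c=np.hstack([cv2.resize(a[100:270,190:360],(400,400)),cv2.resize(b[100:270,280:450],(400,400))])
cv2.imwrite("pics/carry1.png",c[:,:,::-1])
E
```

```text
time_s: 3.98
ee_pos: [643.6, -159.4, 116.9]
ee_rot: [-179.9, 0.2, 19.8]
force: [-0.2, -0.4, -2.3]
gripper_width: 23.4
gripper_force: 20.0
```

View pics/carry1.png

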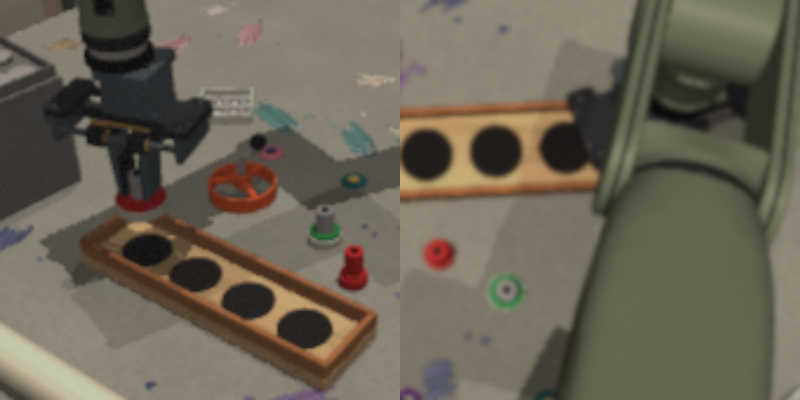

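The red die is held upright over place_4 (left crop, about (140,195)), so I'll lower it.

```bash
python3 -m crank '[{"dx":0,"dy":0,"dz":-0.03,"yaw":0},{"dx":0,"dy":0,"dz":-0.03,"yaw":0},{"dx":0,"dy":0,"dz":-0.017,"yaw":0},{"dx":0,"dy":0,"dz":-0.0065,"yaw":0},{"dx":0,"dy":0,"dz":0,"yaw":0},{"dx":0,"dy":0,"dz":0,"yaw":0}]' && python3 -m crank '[{"dx":0,"dy":0,"dz":0,"yaw":0},{"dx":0,"dy":0,"dz":0,"yaw":0},{"dx":0,"dy":0,"dz":0,"yaw":0},{"dx":0,"dy":0,"dz":0.03,"yaw":0},{"dx":0,"dy":0,"dz":0.05,"yaw":0},{"dx":0,"dy":0,"dz":0.03,"yaw":0}]' 0.6
```

```text
time_s: 4.82
ee_pos: [645.4, -159.8, 52.1]
ee_rot: [179.9, -0.1, 19.8]
force: [0.1, 0.5, -2.6]
gripper_width: 24.2
gripper_force: 20.0
time_s: 5.58
ee_pos: [645.6, -159.7, 141.4]
ee_rot: [179.9, -0.1, 19.8]
force: [0.3, 0.4, -0.3]
gripper_width: 54.6
gripper_force: 0.0
```

```bash
python3 -m crank '[{"dx":-0.0433,"dy":0.0376,"dz":0,"yaw":0},{"dx":-0.0433,"dy":0.0376,"dz":0,"yaw":0},{"dx":-0.0433,"dy":0.0376,"dz":0,"yaw":0},{"dx":-0.0433,"dy":0.0376,"dz":0,"yaw":0},{"dx":-0.0433,"dy":0.0376,"dz":0,"yaw":0},{"dx":0,"dy":0,"dz":0,"yaw":0},{"dx":0,"dy":0,"dz":0,"yaw":0}]'
python3 - <<'E'
from h import *
a=eyes.grab_frame("scene");b=eyes.grab_frame("top")
c=np.hstack([cv2.resize(a[100:270,220:390],(400,400)),cv2.resize(b[100:270,260:430],(400,400))])
cv2.imwrite("pics/p1.png",c[:,:,::-1])
print([(x,ray("top",x[0],x[1],38)) for x in blobs(b,"red") if x[1]<185])
E
```

```text
time_s: 6.45
ee_pos: [472.6, -9.3, 139.7]
ee_rot: [179.9, -0.1, 19.8]
force: [0.7, 0.3, 0.9]
gripper_width: 54.8
gripper_force: 0.0
[((380.2, 159.8, 10.9), array([ 643.6, -158.3])), ((206.5, 100.0, 6.8), array([808.9, 320.3]))]
```

View pics/p1.png

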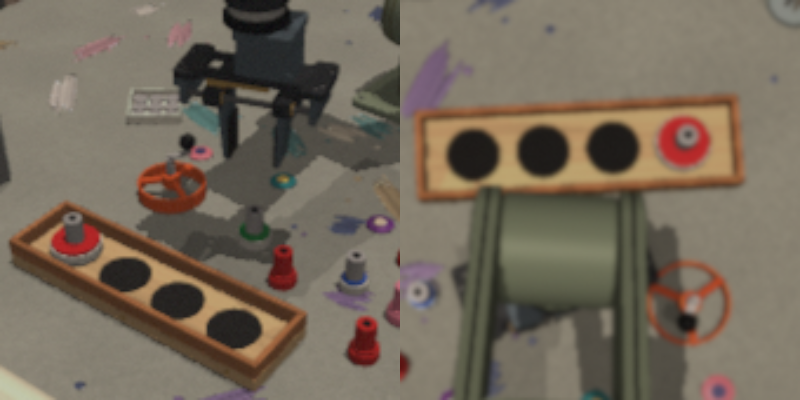

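The red die stands centred on place_4 (within about 1.5 mm). Next is green, going to place_2.

```bash
python3 -m crank '[{"dx":0,"dy":0,"dz":-0.04,"yaw":0},{"dx":0,"dy":0,"dz":-0.04,"yaw":0},{"dx":0,"dy":0,"dz":-0.04,"yaw":0},{"dx":0,"dy":0,"dz":-0.0165,"yaw":0},{"dx":0,"dy":0,"dz":0,"yaw":0},{"dx":0,"dy":0,"dz":0,"yaw":0}]' 0.6 20 && python3 -m crank '[{"dx":0,"dy":0,"dz":0,"yaw":0},{"dx":0,"dy":0,"dz":0,"yaw":0},{"dx":0,"dy":0,"dz":0,"yaw":0},{"dx":0,"dy":0,"dz":0,"yaw":0},{"dx":0,"dy":0,"dz":0,"yaw":0}]' 0 20
```

```text
time_s: 7.3
ee_pos: [472.7, -9.4, 30.9]
ee_rot: [179.9, -0.1, 19.7]
force: [0.6, -0.3, -0.4]
gripper_width: 54.9
gripper_force: 0.0
time_s: 7.92
ee_pos: [471.7, -9.2, 30.2]
ee_rot: [180.0, -0.0, 19.8]
force: [-0.2, -0.9, 2.8]
gripper_width: 23.7
gripper_force: 20.0
```

```bash
python3 -m crank '[{"dx":0,"dy":0,"dz":0.03,"yaw":0},{"dx":0,"dy":0,"dz":0.04,"yaw":0},{"dx":0,"dy":0,"dz":0.04,"yaw":0},{"dx":0.041,"dy":0.0032,"dz":0,"yaw":0},{"dx":0.041,"dy":0.0032,"dz":0,"yaw":0},{"dx":0.041,"dy":0.0032,"dz":0,"yaw":0},{"dx":0.041,"dy":0.0032,"dz":0,"yaw":0},{"dx":0.041,"dy":0.0032,"dz":0,"yaw":0},{"dx":0,"dy":0,"dz":0,"yaw":0},{"dx":0,"dy":0,"dz":0,"yaw":0}]' && python3 -m crank '[{"dx":0,"dy":0,"dz":-0.03,"yaw":0},{"dx":0,"dy":0,"dz":-0.03,"yaw":0},{"dx":0,"dy":0,"dz":-0.017,"yaw":0},{"dx":0,"dy":0,"dz":-0.0075,"yaw":0},{"dx":0,"dy":0,"dz":0,"yaw":0},{"dx":0,"dy":0,"dz":0,"yaw":0}]'
```

```text
time_s: 9.18
ee_pos: [634.3, 3.6, 117.1]
ee_rot: [-180.0, 0.1, 19.8]
force: [0.2, 0.8, -1.5]
gripper_width: 23.7
gripper_force: 20.0
time_s: 9.93
ee_pos: [636.0, 3.6, 51.0]
ee_rot: [180.0, -0.1, 19.8]
force: [-1.0, -0.4, -1.4]
gripper_width: 23.4
gripper_force: 20.0
```

```bash
python3 -m crank '[{"dx":0,"dy":0,"dz":0,"yaw":0},{"dx":0,"dy":0,"dz":0,"yaw":0},{"dx":0,"dy":0,"dz":0,"yaw":0},{"dx":0,"dy":0,"dz":0.03,"yaw":0},{"dx":0,"dy":0,"dz":0.05,"yaw":0},{"dx":0,"dy":0,"dz":0.03,"yaw":0}]' 0.6 && python3 -m crank '[{"dx":-0.0413,"dy":0.0347,"dz":0,"yaw":0},{"dx":-0.0413,"dy":0.0347,"dz":0,"yaw":0},{"dx":-0.0413,"dy":0.0347,"dz":0,"yaw":0},{"dx":-0.0413,"dy":0.0347,"dz":0,"yaw":0},{"dx":-0.0413,"dy":0.0347,"dz":0,"yaw":0},{"dx":0,"dy":0,"dz":0,"yaw":0},{"dx":0,"dy":0,"dz":0,"yaw":0}]' 0.55
python3 - <<'E'
from h import *
a=eyes.grab_frame("scene");b=eyes.grab_frame("top")
c=np.hstack([cv2.resize(a[120:270,220:420],(400,300)),cv2.resize(b[100:250,220:420],(400,300))])
cv2.imwrite("pics/p2.png",c[:,:,::-1])
print([(x,ray("top",x[0],x[1],38)) for x in blobs(b,"green",70,40) if x[1]<185])
E
```

```text
time_s: 10.68
ee_pos: [636.3, 3.6, 140.4]
ee_rot: [179.9, -0.1, 19.8]
force: [0.3, -0.3, -0.4]
gripper_width: 54.7
gripper_force: 0.0
time_s: 11.55
ee_pos: [471.1, 142.4, 138.7]
ee_rot: [180.0, -0.1, 19.8]
force: [-0.0, 0.4, -0.2]
gripper_width: 50.3
gripper_force: 0.0
[((320.4, 162.1, 7.7), array([636.1,   3.8]))]
```

View pics/p2.png

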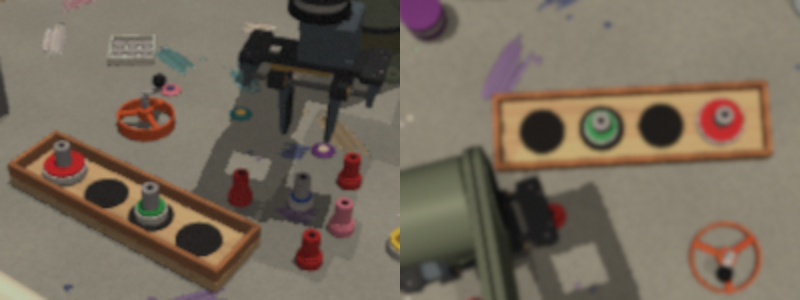

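The green die is centred on place_2. Next is blue.

```bash
python3 -m crank '[{"dx":0,"dy":0,"dz":-0.04,"yaw":0},{"dx":0,"dy":0,"dz":-0.04,"yaw":0},{"dx":0,"dy":0,"dz":-0.04,"yaw":0},{"dx":0,"dy":0,"dz":-0.0155,"yaw":0},{"dx":0,"dy":0,"dz":0,"yaw":0},{"dx":0,"dy":0,"dz":0,"yaw":0}]' 0.55 20 && python3 -m crank '[{"dx":0,"dy":0,"dz":0,"yaw":0},{"dx":0,"dy":0,"dz":0,"yaw":0},{"dx":0,"dy":0,"dz":0,"yaw":0},{"dx":0,"dy":0,"dz":0,"yaw":0},{"dx":0,"dy":0,"dz":0,"yaw":0}]' 0 20
```

```text
time_s: 12.4
ee_pos: [471.5, 142.5, 31.0]
ee_rot: [180.0, -0.1, 19.7]
force: [0.5, -0.2, -0.4]
gripper_width: 50.0
gripper_force: 0.0
time_s: 13.02
ee_pos: [470.6, 142.5, 30.3]
ee_rot: [180.0, -0.0, 19.8]
force: [-0.4, -0.9, 5.0]
gripper_width: 23.4
gripper_force: 20.0
```

```bash
python3 -m crank '[{"dx":0,"dy":0,"dz":0.03,"yaw":0},{"dx":0,"dy":0,"dz":0.04,"yaw":0},{"dx":0,"dy":0,"dz":0.04,"yaw":0},{"dx":0.0402,"dy":-0.0142,"dz":0,"yaw":0},{"dx":0.0402,"dy":-0.0142,"dz":0,"yaw":0},{"dx":0.0402,"dy":-0.0142,"dz":0,"yaw":0},{"dx":0.0402,"dy":-0.0142,"dz":0,"yaw":0},{"dx":0.0402,"dy":-0.0142,"dz":0,"yaw":0},{"dx":0,"dy":0,"dz":0,"yaw":0},{"dx":0,"dy":0,"dz":0,"yaw":0}]' && python3 -m crank '[{"dx":0,"dy":0,"dz":-0.03,"yaw":0},{"dx":0,"dy":0,"dz":-0.03,"yaw":0},{"dx":0,"dy":0,"dz":-0.017,"yaw":0},{"dx":0,"dy":0,"dz":-0.0075,"yaw":0},{"dx":0,"dy":0,"dz":0,"yaw":0},{"dx":0,"dy":0,"dz":0,"yaw":0}]'
```

```text
time_s: 14.28
ee_pos: [630.0, 85.7, 117.1]
ee_rot: [-180.0, 0.1, 19.7]
force: [0.4, 0.3, -1.4]
gripper_width: 23.6
gripper_force: 20.0
time_s: 15.02
ee_pos: [631.6, 85.8, 51.0]
ee_rot: [180.0, -0.1, 19.8]
force: [0.9, 0.5, -0.7]
gripper_width: 23.5
gripper_force: 20.0
```

```bash
python3 -m crank '[{"dx":0,"dy":0,"dz":0,"yaw":0},{"dx":0,"dy":0,"dz":0,"yaw":0},{"dx":0,"dy":0,"dz":0,"yaw":0},{"dx":0,"dy":0,"dz":0.03,"yaw":0},{"dx":0,"dy":0,"dz":0.05,"yaw":0},{"dx":0,"dy":0,"dz":0.03,"yaw":0}]' 0.6 && python3 -m crank '[{"dx":-0.0364,"dy":0.0457,"dz":0,"yaw":0},{"dx":-0.0364,"dy":0.0457,"dz":0,"yaw":0},{"dx":-0.0364,"dy":0.0457,"dz":0,"yaw":0},{"dx":-0.0364,"dy":0.0457,"dz":0,"yaw":0},{"dx":-0.0364,"dy":0.0457,"dz":0,"yaw":0},{"dx":-0.0364,"dy":0.0457,"dz":0,"yaw":0},{"dx":0,"dy":0,"dz":0,"yaw":0},{"dx":0,"dy":0,"dz":0,"yaw":0}]' 0.6
python3 - <<'E'
from h import *
a=eyes.grab_frame("scene");b=eyes.grab_frame("top")
c=np.hstack([cv2.resize(a[150:350,220:520],(400,267)),cv2.resize(b[80:280,110:410],(400,267))])
cv2.imwrite("pics/p3.png",c[:,:,::-1])
E
```

```text
time_s: 15.78
ee_pos: [631.9, 85.7, 140.5]
ee_rot: [180.0, -0.1, 19.8]
force: [-0.7, -0.5, -0.1]
gripper_width: 54.8
gripper_force: 0.0
time_s: 16.77
ee_pos: [456.7, 304.8, 138.5]
ee_rot: [180.0, -0.0, 19.8]
force: [-0.5, 0.4, 1.1]
gripper_width: 54.4
gripper_force: 0.0
```

View pics/p3.png

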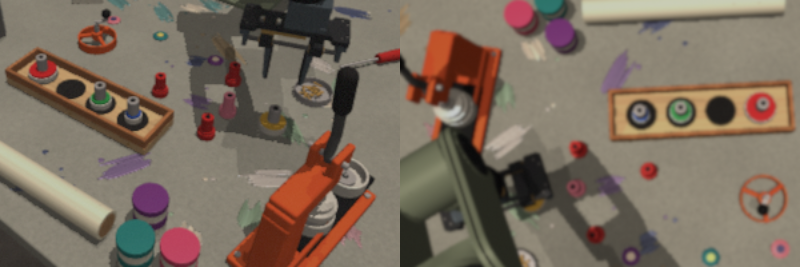

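The blue die is on place_1 and the jaws are above the yellow die, clear of the press.

```bash
python3 -m crank '[{"dx":0,"dy":0,"dz":-0.04,"yaw":0},{"dx":0,"dy":0,"dz":-0.04,"yaw":0},{"dx":0,"dy":0,"dz":-0.04,"yaw":0},{"dx":0,"dy":0,"dz":-0.0155,"yaw":0},{"dx":0,"dy":0,"dz":0,"yaw":0},{"dx":0,"dy":0,"dz":0,"yaw":0}]' 0.6 20 && python3 -m crank '[{"dx":0,"dy":0,"dz":0,"yaw":0},{"dx":0,"dy":0,"dz":0,"yaw":0},{"dx":0,"dy":0,"dz":0,"yaw":0},{"dx":0,"dy":0,"dz":0,"yaw":0},{"dx":0,"dy":0,"dz":0,"yaw":0}]' 0 20 && python3 -m crank '[{"dx":0,"dy":0,"dz":0.03,"yaw":0},{"dx":0,"dy":0,"dz":0.04,"yaw":0},{"dx":0,"dy":0,"dz":0.04,"yaw":0},{"dx":0,"dy":0,"dz":0,"yaw":0}]'
```

```text
time_s: 17.62
ee_pos: [457.5, 305.3, 31.1]
ee_rot: [-180.0, -0.1, 19.7]
force: [-0.6, 0.4, -1.6]
gripper_width: 54.8
gripper_force: 0.0
time_s: 18.25
ee_pos: [456.5, 305.1, 30.2]
ee_rot: [180.0, -0.0, 19.8]
force: [0.8, -0.5, 2.4]
gripper_width: 23.2
gripper_force: 20.0
time_s: 18.75
ee_pos: [457.8, 305.9, 119.9]
ee_rot: [-179.9, -0.3, 19.8]
force: [-0.1, 1.1, -1.1]
gripper_width: 23.2
gripper_force: 20.0
```

```bash
python3 -m crank '[{"dx":0.0255,"dy":-0.0532,"dz":0,"yaw":0},{"dx":0.0255,"dy":-0.0532,"dz":0,"yaw":0},{"dx":0.0255,"dy":-0.0532,"dz":0,"yaw":0},{"dx":0.0255,"dy":-0.0532,"dz":0,"yaw":0},{"dx":0.0255,"dy":-0.0532,"dz":0,"yaw":0},{"dx":0.0255,"dy":-0.0532,"dz":0,"yaw":0},{"dx":0.0255,"dy":-0.0532,"dz":0,"yaw":0},{"dx":0.0255,"dy":-0.0532,"dz":0,"yaw":0},{"dx":0.0255,"dy":-0.0532,"dz":0,"yaw":0},{"dx":0,"dy":0,"dz":0,"yaw":0}]' && python3 -m crank '[{"dx":0,"dy":0,"dz":0,"yaw":0},{"dx":0,"dy":0,"dz":0,"yaw":0}]'
```

```text
time_s: 20.0
ee_pos: [640.2, -81.1, 115.5]
ee_rot: [-180.0, 0.1, 19.5]
force: [-0.6, 0.1, -1.0]
gripper_width: 23.3
gripper_force: 20.0
time_s: 20.25
ee_pos: [639.2, -76.9, 117.2]
ee_rot: [-179.9, 0.1, 19.8]
force: [0.6, 0.3, -1.1]
gripper_width: 23.5
gripper_force: 20.0
```

```bash
python3 -m crank '[{"dx":0,"dy":0,"dz":0,"yaw":0},{"dx":0,"dy":0,"dz":-0.03,"yaw":0},{"dx":0,"dy":0,"dz":-0.03,"yaw":0},{"dx":0,"dy":0,"dz":-0.017,"yaw":0},{"dx":0,"dy":0,"dz":-0.0075,"yaw":0},{"dx":0,"dy":0,"dz":0,"yaw":0},{"dx":0,"dy":0,"dz":0,"yaw":0},{"dx":0,"dy":0,"dz":0,"yaw":0}]' && python3 -m crank '[{"dx":0,"dy":0,"dz":0,"yaw":0},{"dx":0,"dy":0,"dz":0,"yaw":0},{"dx":0,"dy":0,"dz":0,"yaw":0},{"dx":0,"dy":0,"dz":0.03,"yaw":0},{"dx":0,"dy":0,"dz":0.05,"yaw":0},{"dx":0,"dy":0,"dz":0.05,"yaw":0}]' 0.6 && python3 -m crank '[{"dx":-0.05,"dy":0,"dz":0.02,"yaw":0},{"dx":-0.05,"dy":0,"dz":0.02,"yaw":0},{"dx":-0.05,"dy":0,"dz":0.02,"yaw":0},{"dx":-0.05,"dy":0,"dz":0,"yaw":0},{"dx":-0.05,"dy":0,"dz":0,"yaw":0},{"dx":0,"dy":0,"dz":0,"yaw":0},{"dx":0,"dy":0,"dz":0,"yaw":0},{"dx":0,"dy":0,"dz":0,"yaw":0}]'
python3 - <<'E'
from h import *
a=eyes.grab_frame("scene");b=eyes.grab_frame("top")
c=np.hstack([cv2.resize(a[120:320,200:440],(400,333)),cv2.resize(b[130:280,250:430],(400,333))])
cv2.imwrite("pics/p4.png",c[:,:,::-1])
R["blue"]=(95,130)
for n,im in(("scene",a),("top",b)):
  for k in("blue","green","yellow","red"):
    for x in blobs(im,k,60,40,8):
      p=ray(n,x[0],x[1],38)
      if abs(p[0]-638)<30 and abs(p[1]+37)<160: print(n,k,x,p)
E
```

```text
time_s: 21.25
ee_pos: [640.4, -78.1, 50.8]
ee_rot: [180.0, -0.0, 19.8]
force: [0.4, -0.1, -1.6]
gripper_width: 23.6
gripper_force: 20.0
time_s: 22.0
ee_pos: [639.9, -78.1, 155.3]
ee_rot: [-180.0, 0.0, 19.8]
force: [0.4, 0.2, -0.3]
gripper_width: 54.7
gripper_force: 0.0
time_s: 23.0
ee_pos: [441.1, -78.1, 202.4]
ee_rot: [180.0, -0.0, 19.8]
force: [-0.1, 0.5, -0.0]
gripper_width: 55.0
gripper_force: 0.0
scene blue (319.5, 233.5, 5.5) [628.6  83.8]
scene green (295.0, 223.0, 7.1) [637.9   4.8]
scene yellow (272.5, 211.5, 8.6) [641.2 -78.4]
scene red (251.5, 200.5, 10.1) [ 643.6 -162.9]
top blue (290.5, 166.0, 4.9) [624.7  84.7]
top green (320.1, 162.1, 8.1) [636.1   4.6]
top yellow (350.1, 161.9, 10.6) [637.2 -76.6]
top red (380.0, 160.0, 11.0) [ 643.1 -157.7]
```

View pics/p4.png

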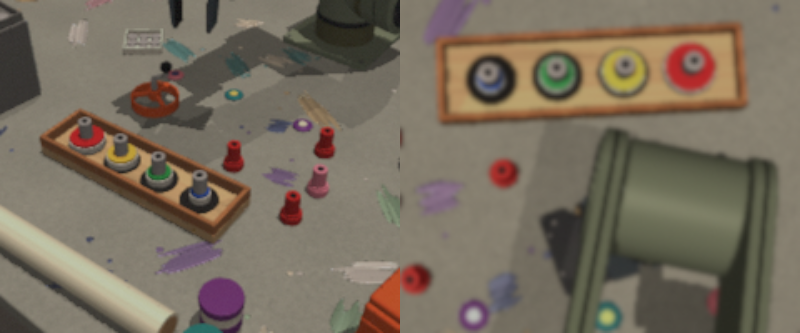

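All four stand upright in order: blue (490,78), green (557,75), yellow (623,72), red (690,67) in the right crop. The cutter is untouched. I'll check blue's centring by its shank top.

Run:
```python
from h import *
for k,(x,y) in {"blue":(488,73),"green":(557,68),"yellow":(624,65),"red":(694,61)}.items(): print(k,ray("top",250+(x-400)*.45,130+y*.45,70))
for k,(x,y) in {"blue":(200,177),"green":(158,158)}.items(): print(k,ray("scene",200+x*.6,120+y*.6,70))
b=eyes.grab_frame("top"); cv2.imwrite("pics/p5.png",cv2.resize(b[145:185,270:340],(700,400),interpolation=cv2.INTER_CUBIC)[:,:,::-1])
print("pad1 rays z20", proj("top",(631,85.4,20)),"shank top expected",proj("top",(631,85.4,70)))
```

```text
blue [626.6  84.7]
green [633.2   3.1]
yellow [637.4 -76.3]
red [ 642.9 -159.3]
blue [632.6  89. ]
green [639.3   7.4]
pad1 rays z20 [290.8 165.1] shank top expected [289.3 161.2]
```

View pics/p5.png

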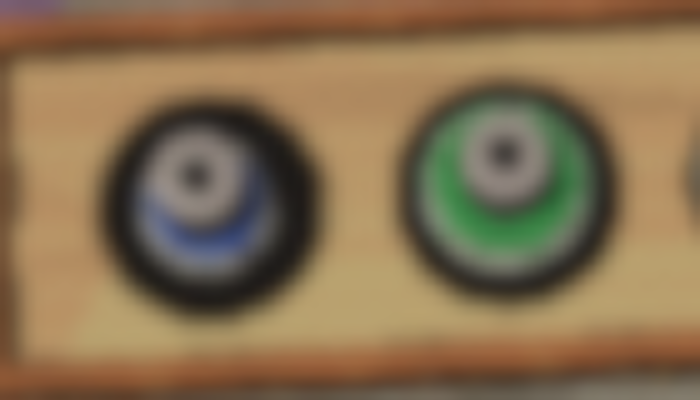

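Blue is within about 3 mm of its pad centre and the rest within about 2 mm. All are upright, so I'm handing in.

```bash
python3 -c "
from workcell import ticket
print(ticket.job_done())"
```

```text
the job is handed in; nothing more can be done
None
```

The four dies stand upright in the rack in size order, 36, 46, 56, 66 mm from the press side outward, each within about 3 mm of its pad's centre by the camera; the cutter was left where it was and the job is handed in.

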